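# Turn over the block plate and lay it in its cradle

### The job

The flat block plate was left to drain wells-down on the turning rack. Lift its front edge from below and tip the plate over, like turning a page away from you, so that it lies wells-up on the rear half of the rack; let go of it there, then pick it up and lay it, still wells-up, flat in whichever of the two cradles it fits. Do not knock over the glass staining jar.

Things in the scene. Friction and masses are not known exactly. Their poses are not given: they have to be found in the camera images.
- block_plate: Bare aluminium plate, 64 (x) x 130 (y) x 12 mm, about 0.2 kg, loose. One face is flat; the other has three 6 mm deep wells with dark floors. Origin: centre of the plate, mid-thickness. z points out of the flat back: up at the start (wells down), down once turned wells-up. Starts on the rack's front half, rear long edge about 1.5 mm before the step, front edge overhanging the rails by about 18 mm.
- turning_rack: Fixed steel rack: base sheet 8 mm thick with two rails along the rack's x axis, at y = 40 to 74 mm either side of the centre line. The 80 mm gap between them is open from above and at the front, so closed fingers fit below the plate. Origin: on the bench on the centre line, below the step. x points to the rear, roughly away from the robot.
- rack_step (a point): Top of the rack's step on the centre line, 70 mm above the bench; axes as the rack's. Rails in front of it (x = -48 to 0 mm) are 66 mm high, those behind (0 to 108 mm) 70 mm high; the 4 mm step keeps the plate from sliding back while its front edge is lifted. Nothing holds the plate: tipped past vertical it falls over by itself onto the rear half.
- long_cradle: Fixed grey holder: pocket 72 (x) by 138 mm (y), floor 6 mm and tops of the end and corner walls 16 mm above the bench. Long sides open for 94 mm in the middle, where the floor is only 40 mm wide, so fingers pass beside the plate down to the bench. Origin: on the bench under the pocket's centre. The cradles are told apart by length.
- short_cradle: Fixed grey holder of the same make, pocket 72 mm (its x) by only 98 mm (its y), otherwise the same walls, floor and origin: too short for this plate.
- staining_jar: Glass staining jar with a knobbed lid, 60 mm wide and 108 mm tall, standing loose on the bench to the right of the rack. Origin: centre of its underside; z is its upright axis. Not to be knocked over.

How it is judged:
By the outcome, as a careful person would: the job done as asked, in the order asked, and still so for the second after the job is handed in, with the robot touching nothing.
It also fails if it takes over 48 s, if anything falls off the work surface, if the arm or the gripper's body presses on something with over 40 N, if the wrist force passes 120 N, or if a joint passes its speed limit or range.

### The arm

A 7-joint arm with a two-finger parallel gripper is mounted at the origin on a cart in front of the work surface, level with it; the furniture and walls round the work are solid. World frame = base frame: x ahead of the robot, y to its left, z up, the work surface at z = 0. Lengths are in mm, angles in rad, forces in N, time in s.
With the tool pointing down it reaches from about 400 to 900 mm from the base axis. Payload 5.6 kg.
Tool frame: the origin (TCP) lies midway between the tips of the shut fingers; the grasp point (between the pads) lies 19 mm behind it; z points along the fingers, y is the line along which they close (so a half turn about z gives the same grasp; the last joint's range is limited). The gripper opens to 92 mm and grips with 3 to 60 N. Pads are 20 mm wide; open, the fingers measure 128 mm over their backs; the gripper's body (75 mm by 189 mm) begins 69 mm behind the grasp point.
Start: joints at [1.13, 0.468, -0.012, 1.603, 0.006, 1.071, -0.056], TCP at [251.765, -599.269, 214.592] pointing down, gripper open.
Joint ranges: [-2.53, 2.53], [-0.31, 2.02], [-1.57, 1.55], [0.28, 2.44], [-1.29, 4.43], [0.15, 1.84], [-2.92, 2.92]. Speed limits (rad/s): [2.57, 2.57, 3.14, 3.14, 3.14, 3.14, 3.14].

### API

Orientations are given as a rotation vector (axis times angle).
In Python, from cell import robot, grip, kin, viewer gives the robot as it stands. Calls block until the motion is done:
- robot.movep(position, orientation): joint-space move of the TCP to a pose.
- robot.servo_line(position, feed=150, rotation=None): straight line of the TCP; rotation=None keeps the orientation; feed is the mean speed in mm/s.
- robot.goto_joints(angles): joint-space move.
- grip(opening, newtons=None): opening from 0.0 (shut) to 1.0 (fully open); newtons is the grip in N (None keeps the last); returns when the fingers have stopped.
- robot.hold(seconds).
- kin.ik(position, orientation): joint angles nearest the present ones, or None.
- robot.observe(): the state.
- viewer.read_camera(name): name is "side" or "top" or "wrist"; returns the picture (400x640x3 uint8, red, green, blue); there is no depth.
- viewer.camera_info(name): a dict with "camera_matrix" (3x3 intrinsics, pixels), "R" (3x3) and "t" (3): a world point X has camera coordinates R X + t. Camera axes: x right, y down, z forward; pixel columns grow to the right and rows downward; lengths in mm; the calibration is good to about 2 mm. A picture is of the moment at which its call begins: read the wrist's pose just before it. camera_info takes no time and is no camera call; for the wrist camera it gives the pose at the moment of the call.
A pose or a line that the arm cannot do raises robot.IKError and nothing moves.
- robot.job_done(): hands the job in; it is judged then, once.
Trained networks look in the newest picture that a camera, given by its name, has taken for a name from the list of things; names that differ only in an ending like _2 or _b are one class to them, and where a whole thing is asked for, a point or a joint stands for the part that bears it (a point fixed in the world has none). Each returns a list of dicts, best first, with "confidence" (0 to 1); they miss things now and then, are a little off and sometimes report something else, mostly with a low value. They report only what shows in the picture. A call takes as long as a camera call.
- viewer.silhouettes(name, camera): "mask" (400x640 bool, what is visible of it).
- viewer.pinpoint(name, camera): "at" ([x, y, z] in mm, in the coordinates of the camera as it stood for that picture, good to about 4 mm: a listed point, or the origin of a listed thing).
The state is a dict: "t": time; "joints": joint angles; "joint_velocities": joint speeds; "joint_torque": joint torques, N m; "tcp_pos": TCP position; "tcp_rot": TCP orientation; "contact_force": force on the tool from outside, world axes, zero at the start; "wrist_torque": the same for the moment, N m; "grip_width": opening from 0.0 (shut) to 1.0 (fully open); "grip_force": force on a finger pad.
Only numpy, scipy, OpenCV 4.12 (cv2) and the standard library are available. Lean on these libraries where they do the work, as an engineer would, in place of code of your own. Each camera call takes 0.05 s, during which the arm holds its last target. There are 200 camera calls.

## Working session

There is one attempt and no reset: what is moved stays moved. The work goes in short steps, each a Python script; the robot and the scene stay as the last script left them, time stands still between calls to the robot, and variables do not carry over. Pictures are saved under pics/ and viewed, at most 10 in all, crops included, and the job is handed in when it is done.

```bash
ls; mkdir -p pics
cat > h.py <<'E'
import numpy as np, cv2
from scipy.spatial.transform import Rotation as Rn
from cell import robot, grip, kin, viewer
def snap(c,fn=None):
    im=viewer.read_camera(c)
    if fn: cv2.imwrite('pics/'+fn,im[:,:,::-1])
    return im
def toworld(p,c):
    i=viewer.camera_info(c); return np.array(i['R']).T@(np.array(p)-np.array(i['t']))
def ray_z(uv,c,z):
    i=viewer.camera_info(c);K=np.array(i['camera_matrix']);R=np.array(i['R']);t=np.array(i['t'])
    d=R.T@np.linalg.inv(K)@np.array([uv[0],uv[1],1.]);o=-R.T@t
    return o+d*(z-o[2])/d[2]
def proj(X,c):
    i=viewer.camera_info(c);q=np.array(i['camera_matrix'])@(np.array(i['R'])@np.array(X)+np.array(i['t']));return q[:2]/q[2]
E
python3 - <<'E'
from h import *
a=snap('top','top0.png');b=snap('side','side0.png')
for c in('top','side'):
    for n in['block_plate','turning_rack','rack_step','long_cradle','short_cradle','staining_jar']:
        for r in viewer.pinpoint(n,c)[:2]: print(c,n,round(r['confidence'],2),toworld(r['at'],c).round(1))
cv2.imwrite('pics/both0.png',np.vstack([cv2.resize(a,(480,300)),cv2.resize(b,(480,300))])[:,:,::-1])
print(robot.observe()['t'],viewer.camera_info('top'),viewer.camera_info('side'))
E
```

```text
pics
top block_plate 0.92 [ 499.2 -106.5   70.9]
top turning_rack 0.93 [530.  -91.2   1.6]
top rack_step 0.89 [526.4 -94.4  69.6]
top long_cradle 0.83 [644.3 246.4  -6.2]
top short_cradle 0.69 [4.599e+02 2.281e+02 3.000e-01]
top staining_jar 0.57 [ 520.7 -367.4    1.9]
side block_plate 0.98 [ 495.9 -105.3   73.1]
side turning_rack 0.62 [531.4 -94.1  -5.8]
side rack_step 0.78 [528.4 -95.3  69.2]
side long_cradle 0.78 [642.8 244.4  -0.9]
side staining_jar 0.8 [ 516.8 -366.4   -5.9]
0.7 {'camera_matrix': array([[448.13003952,   0.        , 319.53998782],
       [  0.        , 448.13003952, 208.34636717],
       [  0.        ,   0.        ,   1.        ]]), 'R': array([[-0.01764895, -0.99983585,  0.00409694],
       [-0.98736452,  0.01678313, -0.1575742 ],
       [ 0.15747958, -0.00682619, -0.98749865]]), 't': array([ -45.27078083,  559.71008888, 1324.11092047])} {'camera_matrix': array([[433.44032244,   0.        , 323.87297374],
       [  0.        , 433.44032244, 195.92875615],
       [  0.        ,   0.        ,   1.        ]]), 'R': array([[-0.9823225 , -0.18660017,  0.01492958],
       [-0.13038516,  0.62479649, -0.76982404],
       [ 0.13432135, -0.75816207, -0.63808154]]), 't': array([532.25145467, 153.01739731, 992.75132051])}
```

View pics/top0.png

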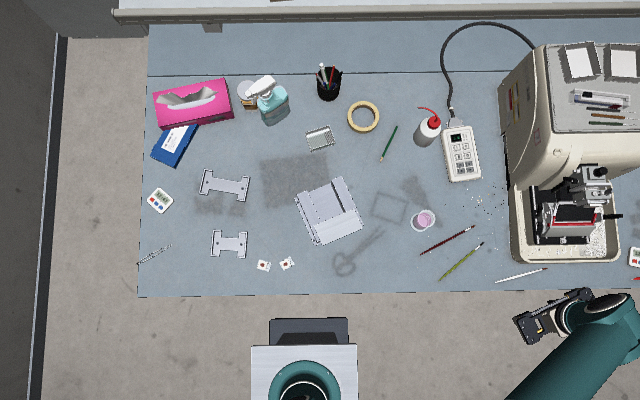

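View pics/side0.png

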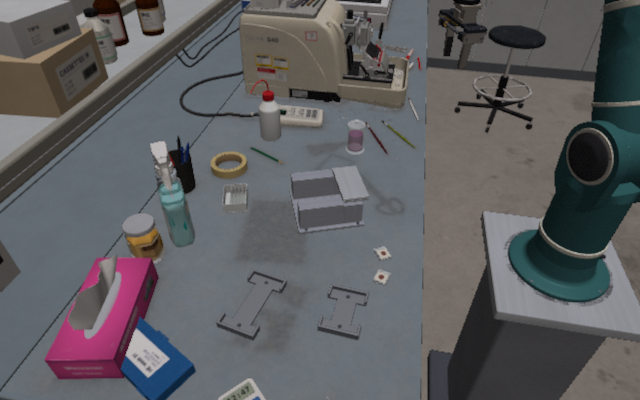

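Top: the plate lies on the front half of the rack, about (305–362, 205–245), with yaw about +20°. The long cradle is at (224,185), the short one at (230,243) and the jar at (423,218). Next I'll get yaws from the masks and check IK for the tilted tool.

```bash
cat >> h.py <<'E'
def rect(n,c,z):
    i=0
    m=viewer.silhouettes(n,c)[0]['mask'].astype(np.uint8)
    cs,_=cv2.findContours(m,0,cv2.CHAIN_APPROX_NONE);k=max(cs,key=cv2.contourArea)[:,0]
    P=np.array([ray_z(q,c,z)[:2] for q in k],np.float32)
    (cx,cy),_,_=r=cv2.minAreaRect(P);b=cv2.boxPoints(r)
    e=[b[1]-b[0],b[2]-b[1]];e.sort(key=np.linalg.norm)
    l=e[1]*np.sign(e[1][1]); # long side along +y
    return np.array([cx,cy]),np.degrees(np.arctan2(-l[0],l[1])),[np.linalg.norm(x) for x in e]
def ori(yaw,tilt,flip=0):
    """tool z along rack x tilted down by tilt deg from horizontal; tool y horizontal along rack y"""
    a=np.radians(yaw);t=np.radians(tilt)
    f=np.array([np.cos(a),np.sin(a),0]);z=f*np.cos(t)+np.array([0,0,-np.sin(t)])
    y=np.array([-np.sin(a),np.cos(a),0])*(-1 if flip else 1);x=np.cross(y,z)
    return Rn.from_matrix(np.c_[x,y,z]).as_rotvec()
E
python3 - <<'E'
from h import *
a=snap('top')
for n,z in(('block_plate',78),('turning_rack',68),('long_cradle',12),('short_cradle',12)):
    try: print(n,rect(n,'top',z))
    except Exception as e: print(n,e)
cv2.imwrite('pics/crop1.png',cv2.resize(a[165:260,180:380],None,fx=4,fy=4,interpolation=2)[:,:,::-1])
print(np.degrees(robot.observe()['tcp_rot']))
for yaw in(15,20,25):
  for tilt in(15,25,35,45,60):
    for fl in(0,1):
      o=ori(yaw,tilt,fl);f=np.array([np.cos(np.radians(yaw)),np.sin(np.radians(yaw)),0])
      r=[]
      for x,z in((-110,60),(-50,45),(-48,66),(0,115),(15,125)):
        q=kin.ik(np.array([527,-95,z])+f*x,o);r.append(None if q is None else np.round(q,2).tolist())
      print(yaw,tilt,fl,[q is not None for q in r],r[1])
E
```

```text
block_plate (array([ 497.69403076, -107.5214386 ]), np.float32(22.180498), [np.float32(66.94763), np.float32(132.14377)])
turning_rack (array([551.54943848, -79.38287354]), np.float32(-67.44578), [np.float32(160.37154), np.float32(161.6468)])
long_cradle (array([645.25921631, 243.7192688 ]), np.float32(-10.2846365), [np.float32(88.78379), np.float32(155.8807)])
short_cradle (array([460.15942383, 227.35708618]), np.float32(-1.8266429), [np.float32(86.61591), np.float32(112.18793)])
[ 1.76450511e+02  3.55581845e+01 -1.42171876e-03]
15 15 0 [False, False, False, False, False] None
15 15 1 [False, False, False, False, False] None
15 25 0 [False, False, False, False, False] None
15 25 1 [False, False, False, False, False] None
15 35 0 [False, False, False, False, False] None
15 35 1 [False, False, False, False, False] None
15 45 0 [False, False, False, False, True] None
15 45 1 [False, False, False, False, True] None
15 60 0 [False, True, True, True, True] [1.41, 1.02, -1.33, 2.37, 1.78, 0.62, 0.69]
15 60 1 [False, True, True, True, True] [1.41, 1.02, -1.33, 2.37, 1.78, 0.62, -2.45]
20 15
[... 537 characters left out ...]
 0.59, -2.24]
25 15 0 [True, True, True, True, True] [0.38, 1.1, 0.43, 2.43, 4.23, 1.8, -1.46]
25 15 1 [True, True, True, True, True] [0.38, 1.1, 0.43, 2.43, 4.23, 1.8, 1.68]
25 25 0 [False, False, False, False, True] None
25 25 1 [False, False, False, False, True] None
25 35 0 [False, False, False, True, True] None
25 35 1 [False, False, False, True, True] None
25 45 0 [False, True, True, True, True] [1.65, 1.28, -1.33, 2.38, 1.96, 0.46, 1.01]
25 45 1 [False, True, True, True, True] [1.65, 1.28, -1.33, 2.38, 1.96, 0.46, -2.14]
25 60 0 [True, True, True, True, True] [1.35, 0.81, -1.12, 2.31, 1.45, 0.29, 1.14]
25 60 1 [True, True, True, True, True] [1.35, 0.81, -1.12, 2.31, 1.45, 0.29, -2.01]
```

View pics/crop1.png

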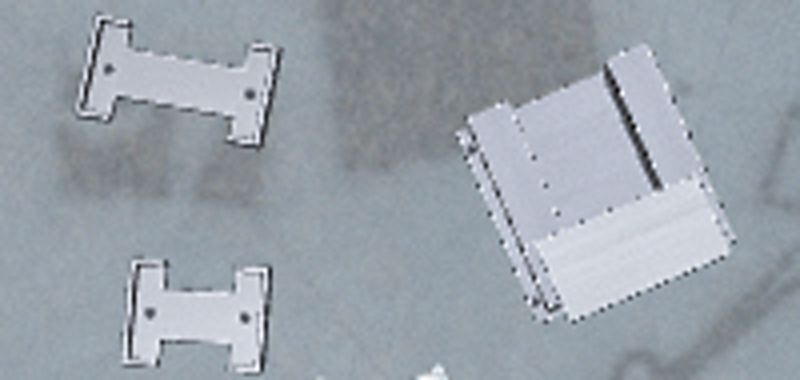

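```bash
cat >> h.py <<'E'
S=np.array([527,-95,0.]);YAW=22.2
def rk(X,Y,Z):
    a=np.radians(YAW);return S+np.array([X*np.cos(a)-Y*np.sin(a),X*np.sin(a)+Y*np.cos(a),Z])
def st(m=''):
    o=robot.observe();print(m,round(o['t'],2),np.round(o['tcp_pos'],1),'F',np.round(o['contact_force'],1),'q',np.round(o['joints'],2),'g',round(o['grip_width'],3),round(o['grip_force'],1));return o
E
python3 - <<'E'
from h import *
o=ori(50,25)
grip(0.0)
robot.movep([320,-380,260],o);st('a')
robot.movep(rk(-100,10,140),o);st('b')
robot.servo_line(rk(-115,10,42),150);st('c')
robot.servo_line(rk(-67,10,42),100);st('d')
cv2.imwrite('pics/two2.png',np.vstack([cv2.resize(snap('top')[150:275,250:450],(640,400),interpolation=2)[:300],cv2.resize(snap('side')[130:255,240:440],(640,400),interpolation=2)[:300]])[:,:,::-1])
E
```

```text
a 4.01 [ 320.1 -380.   260. ] F [ 0.4  0.7 -0.5] q [ 0.93  0.64  0.52  1.8  -0.98  1.82 -2.01] g 0.004 0.0
b 5.17 [ 431.1 -125.3  140. ] F [-0.5 -0.2  0.6] q [ 0.91  0.61 -0.01  2.26 -1.25  1.2  -1.86] g 0.006 0.0
c 5.98 [ 416.9 -129.5   42.3] F [-0.9 -0.   0.2] q [ 1.01  0.84 -0.08  2.22 -1.27  1.1  -1.67] g 0.003 0.0
d 6.62 [ 460.9 -111.4   42.2] F [-0.4  0.4  0.2] q [ 1.08  0.87 -0.28  2.19 -1.28  0.95 -1.74] g 0.005 0.0
```

View pics/two2.png

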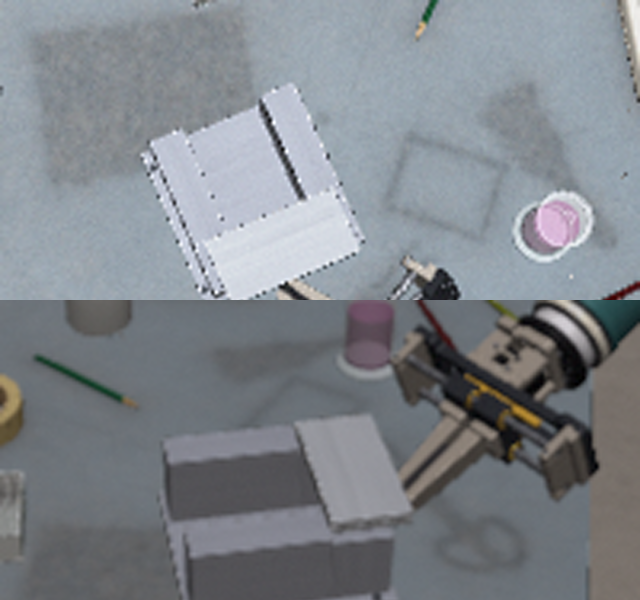

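The shut fingers are under the middle of the plate's overhang and the plate hasn't moved. I'll run the lift arc, stopping if the force gets too high.

```bash
cat > arc.py <<'E'
from h import *
def tcp(th):
    k=th/125;P=np.array([-1+k,66+4*min(1,th/90)]);t=np.radians(th)
    C=P+52*np.array([-np.cos(t),np.sin(t)]);return rk(C[0]-12.2,10,C[1]-9)
def run(a,b,step,feed):
    for th in np.arange(a,b+.1,step):
        robot.servo_line(tcp(th),feed)
        f=robot.observe()['contact_force']
        if th%20==0: st(th)
        if np.linalg.norm(f)>25: st('FORCE');return False
    return True
E
python3 - <<'E'
from arc import *
if run(0,70,10,60):
    cv2.imwrite('pics/s3.png',cv2.resize(snap('side')[110:235,240:440],(640,400),interpolation=2)[:,:,::-1])
E
```

```text
0.0 7.12 [ 462.8 -110.5   57.2] F [-0.7  0.3 -1.3] q [ 1.07  0.83 -0.29  2.2  -1.28  0.96 -1.77] g 0.003 0.5
20.0 7.73 [ 466.1 -109.1   76. ] F [-3.2  0.3 -0.7] q [ 1.07  0.79 -0.3   2.2  -1.27  0.97 -1.81] g 0.001 0.5
40.0 8.35 [ 474.7 -105.6   92.6] F [-0.4 -0.4 -1.2] q [ 1.07  0.76 -0.32  2.2  -1.27  0.97 -1.85] g 0.007 0.4
60.0 8.97 [ 487.7 -100.2  105. ] F [-0.9 -1.2 -0.5] q [ 1.07  0.74 -0.36  2.2  -1.27  0.95 -1.9 ] g 0.005 0.3
```

View pics/s3.png

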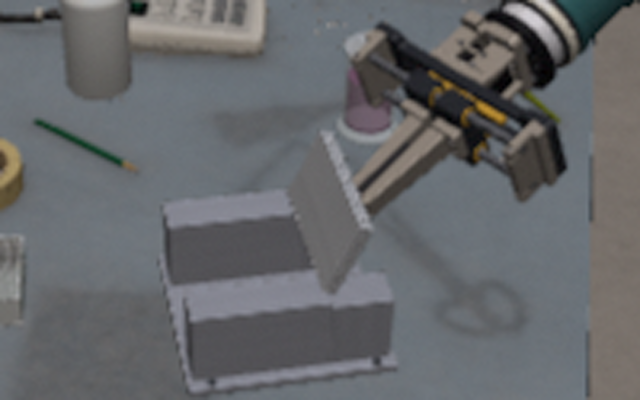

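The plate is tipped to about 70°, pivoting on the step. I'll continue past vertical, retract, and look with the wrist camera.

Run:
```python
from arc import *
ok=run(80,125,5,35);st('end')
if ok:
    robot.servo_line(rk(-60,10,170),200)
    cv2.imwrite('pics/s4.png',cv2.resize(snap('side')[110:235,240:440],(640,400),interpolation=2)[:,:,::-1])
    for r in viewer.pinpoint('block_plate','side')[:2]: print(r['confidence'],toworld(r['at'],'side'))
    snap('top');print(rect('block_plate','top',82),rk(42,0,76))
    # IK tests: look pose over rack, and over the cradle
    for fl in(0,1): print(fl,kin.ik(rk(42,0,76),ori(YAW,90,fl)))
    for X in (0,42):
        for a in (YAW,YAW+90,YAW-90,YAW+180): print(X,a,kin.ik(rk(X,0,290),ori(a,89.9)))
```

```text
80.0 9.74 [503.4 -93.8 111.9] F [ 0.   0.8 -0.7] q [ 1.08  0.74 -0.41  2.18 -1.28  0.92 -1.93] g 0.006 0.1
100.0 10.88 [520.2 -86.8 112.3] F [ 0.   0.6 -0.8] q [ 1.09  0.76 -0.47  2.16 -1.28  0.87 -1.96] g 0.002 0.0
120.0 12.01 [536.1 -80.4 106. ] F [-0.1 -0.5  0.4] q [ 1.09  0.79 -0.52  2.14 -1.28  0.82 -1.96] g 0.005 0.0
end 12.29 [539.6 -78.9 103.6] F [ 0.7  0.1 -0.1] q [ 1.09  0.8  -0.53  2.14 -1.28  0.81 -1.96] g 0.004 0.0
0.95 [565.241759   -78.75931728  73.79571333]
(array([568.57250977, -79.97546387]), np.float32(21.544462), [np.float32(65.448425), np.float32(128.39345)]) [565.88656456 -79.13068695  76.        ]
0 [ 0.94472394  1.04804756 -1.33381103  1.84553906  1.10313435  1.23317889
  1.20225778]
1 [ 0.49730938  0.59070512 -0.54292286  1.87112395  0.41544233  0.79369126
 -1.45058429]
0 22.2 [ 1.0783121   0.53319659 -1.30394242  1.74374114  0.53600419  1.28501677
  1.60819881]
0 112.2 [ 0.60567027  0.26154929 -0.58069581  1.76529132  0.15353842  1.16119857
 -2.77505131]
0 -67.8 [ 1.07653121  0.53371218 -1.30401594  1.74334586  0.53836733  1.28700282
  0.03509043]
0 202.2 [ 0.77228285  0.30853589 -0.79725631  1.75555708  0.2380226   1.17878944
 -1.27691146]
42 22.2 [ 0.97876571  0.62710158 -1.31235226  1.66168536  0.62120399  1.34431813
  1.52363576]
42 112.2 [ 0.54899092  0.3323655  -0.58723404  1.6828741   0.19452428  1.18622741
 -2.84059971]
42 -67.8 [ 0.97705113  0.6276209  -1.31240657  1.66119704  0.62337393  1.34649396
 -0.04912472]
42 202.2 [ 0.68719474  0.37859509 -0.77980735  1.67407508  0.28239446  1.20721853
 -1.34253594]
```

View pics/s4.png

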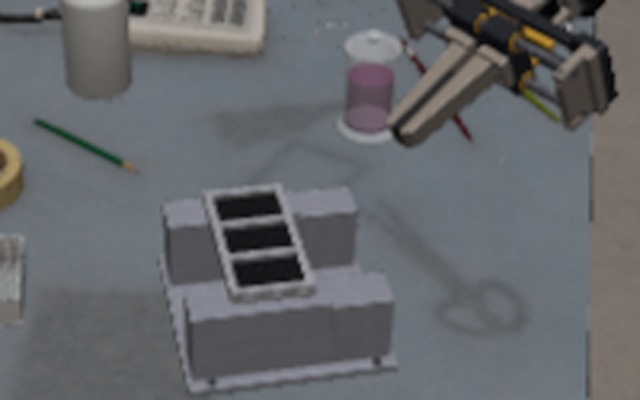

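The plate now lies wells-up on the rear half, near (567,−79.5). I'll move to a neutral tool-down pose and look at both the plate and the cradle with the wrist camera.

Run:
```python
from h import *
o=robot.observe()
try: robot.servo_line(rk(-90,10,290),250)
except robot.IKError as e: print('ik',e)
robot.goto_joints([0.15,0.3,0,1.7,0,1.15,0]);s=st('n')
R=Rn.from_rotvec(s['tcp_rot']).as_matrix();print(R.round(2).tolist())
grip(1.0)
ims=[]
for nm,p,yaw in(('c',np.array([560,225,330]),-10.3-90),('r',rk(0,0,330),YAW-90)):
    robot.movep(p,ori(yaw,89.99));st(nm);robot.hold(.2)
    a=snap('wrist');ims.append(a)
    for n in(['long_cradle','short_cradle'] if nm=='c' else ['block_plate','rack_step']):
        for r in viewer.pinpoint(n,'wrist')[:1]: print(n,r['confidence'],toworld(r['at'],'wrist').round(1))
    n,z=('long_cradle',14) if nm=='c' else ('block_plate',82)
    try: print(rect(n,'wrist',z))
    except Exception as e: print(e)
cv2.imwrite('pics/w5.png',np.vstack([cv2.resize(x,(480,300)) for x in ims])[:,:,::-1])
for i,x in enumerate(ims): cv2.imwrite(f'pics/w5_{i}.png',x[:,:,::-1])
```

```text
n 15.78 [ 568.6 -120.3  275.9] F [-1.   0.1  0.4] q [ 0.15  0.3   0.    1.7  -0.    1.15 -0.  ] g 0.005 0.0
[[0.15, 0.99, -0.01], [0.99, -0.15, 0.0], [0.0, -0.01, -1.0]]
c 18.47 [560.6 223.1 329.7] F [-0.5  0.4  0.2] q [-0.31  0.31 -0.16  1.57  0.05  1.27 -0.66] g 1.0 0.0
short_cradle 0.85 [458.7 229.3  -2.2]
(array([643.76702881, 244.68762207]), np.float32(-10.831141), [np.float32(82.85967), np.float32(148.14137)])
r 20.09 [527.4 -93.8 330. ] F [ 0.3  0.3 -0.2] q [ 0.16  0.18 -0.06  1.74  0.01  1.23  0.49] g 0.998 0.0
block_plate 0.63 [566.9 -79.5  78.4]
rack_step 0.9 [528.6 -95.7  71.2]
(array([568.38311768, -80.86367035]), np.float32(22.619968), [np.float32(65.98406), np.float32(132.40645)])
```

View pics/w5.png

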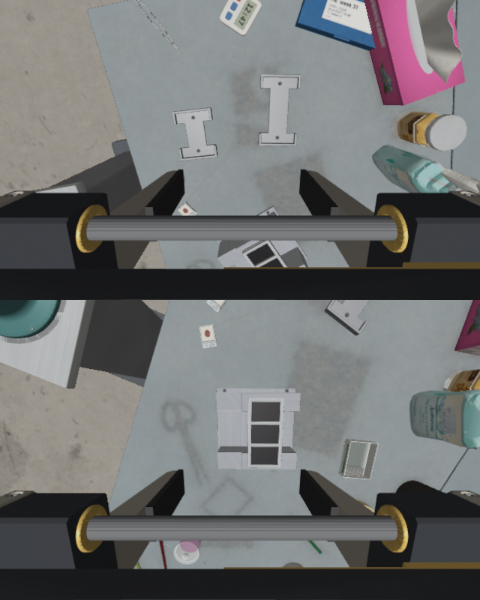

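Wrist views: the plate lies wells-up across the rails near (265,433) in the stacked picture, and the long cradle is at (279,110). Their positions agree with the earlier measurements, so I'll grasp and lift.

Run:
```python
from h import *
p=np.array([568.0,-80.0,0]);o=ori(22.1-90,89.99)
robot.movep(p+[0,0,150],o);robot.hold(.2)
robot.servo_line(p+[0,0,68],80);robot.hold(.2);st('down')
grip(0.5,30);st('grip')
robot.servo_line(p+[0,0,72],40);st('lift4')
robot.servo_line(p+[0,0,180],150);robot.hold(.2);st('up')
cv2.imwrite('pics/s6.png',cv2.resize(snap('side')[90:240,220:460],(640,400),interpolation=2)[:,:,::-1])
snap('top')
for c in('side','top'):
    for r in viewer.pinpoint('block_plate',c)[:1]: print(c,r['confidence'],toworld(r['at'],c).round(1))
```

```text
down 22.83 [568.3 -80.   68.5] F [-0.1 -0.1  0.3] q [ 0.13  0.53 -0.06  1.89  0.05  0.72  0.43] g 1.0 0.0
grip 23.37 [568. -80.  68.] F [-0.8  0.3  0.6] q [ 0.13  0.53 -0.06  1.89  0.05  0.72  0.43] g 0.691 30.0
lift4 23.62 [568.  -80.   72.1] F [ 0.4  1.4 -1.9] q [ 0.13  0.53 -0.06  1.89  0.04  0.72  0.43] g 0.697 30.0
up 24.68 [567.4 -79.9 178.9] F [ 0.  -0.2 -1.8] q [ 0.13  0.38 -0.07  1.82  0.03  0.94  0.44] g 0.688 30.0
side 0.85 [564.5 -79.1 185.1]
```

View pics/s6.png

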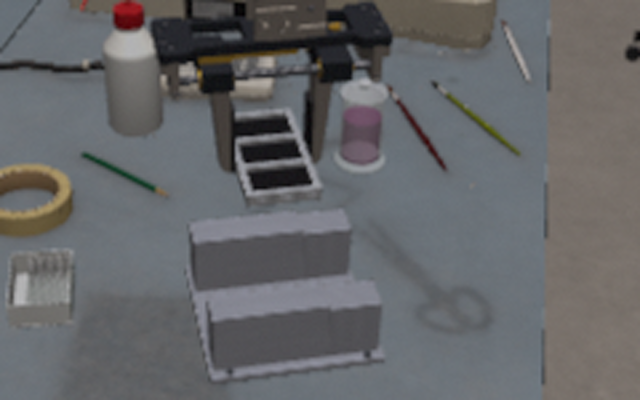

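The plate is held level and wells-up. I'll carry it to the long cradle and check the alignment just above it.

Run:
```python
from h import *
c=np.array([644.1,244.7,0]);o=ori(-10.5-90,89.99)
robot.movep(c+[0,0,150],o);robot.hold(.2)
robot.servo_line(c+[0,0,32],120);robot.hold(.3);st('above')
a=snap('side');b=snap('top')
for n,cam in(('block_plate','side'),('block_plate','top'),('long_cradle','side'),('long_cradle','top')):
    for r in viewer.pinpoint(n,cam)[:1]: print(n,cam,r['confidence'],toworld(r['at'],cam).round(1))
cv2.imwrite('pics/s7.png',np.vstack([cv2.resize(a[250:350,200:360],(640,400),interpolation=2)[:300],cv2.resize(b[150:220,180:300],(640,373),interpolation=2)[:300]])[:,:,::-1])
```

```text
above 27.78 [644.4 244.8  32.6] F [ 0.3 -0.2 -1.3] q [-0.39  0.74 -0.03  1.6   0.02  0.8  -0.61] g 0.693 30.0
block_plate side 0.91 [645.4 248.3  39.1]
block_plate top 0.64 [647.8 243.9  40.6]
```

View pics/s7.png

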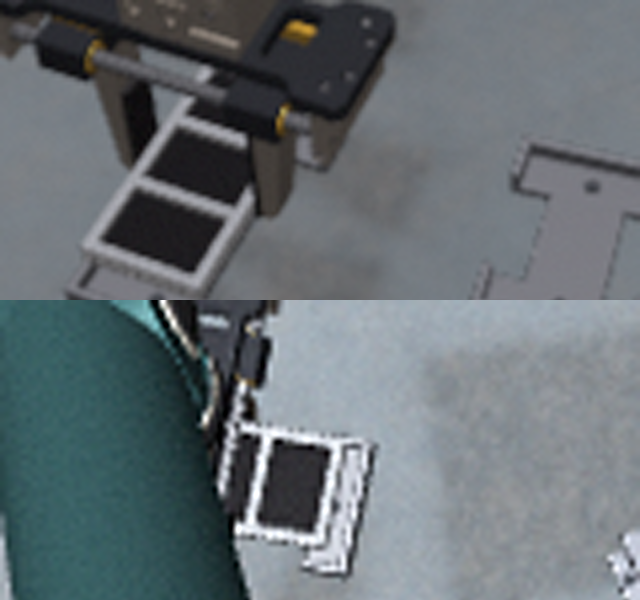

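Run:
```python
from h import *
a=np.radians(-10.5);R=np.array([[np.cos(a),-np.sin(a)],[np.sin(a),np.cos(a)]])
for nm,c,w,l,z in(('plate',[644.4,244.8],32,65,46.6),('cradle',[644.1,244.7],41,74,16)):
    for s in((1,-1),(-1,-1),(-1,1)):
        q=R@[s[0]*w,s[1]*l]+c
        t=(proj([*q,z],'top')-[180,150])*5.33;d=(proj([*q,z],'side')-[200,250])*4
        print(nm,s,'top crop',(t+[0,300]).round(),'side crop',d.round())
```

```text
plate (1, -1) top crop [343. 438.] side crop [209.  48.]
plate (-1, -1) top crop [322. 545.] side crop [318.  82.]
plate (-1, 1) top crop [100. 508.] side crop [196. 282.]
cradle (1, -1) top crop [369. 438.] side crop [208.  69.]
cradle (-1, -1) top crop [343. 572.] side crop [344. 113.]
cradle (-1, 1) top crop [ 95. 531.] side crop [211. 341.]
```

The projected corners match both the plate and the cradle to within about 2 mm of each other. I'll lower with a force guard, release and retreat.

Run:
```python
from h import *
c=np.array([644.1,244.7,0])
ok=True
for z in(17,13,10,8,6.5,5.5,4.8):
    robot.servo_line(c+[0,0,z],50);f=robot.observe()['contact_force']
    if f[2]>8 or np.linalg.norm(f)>12: st('stop');ok=z<=6.5;break
robot.hold(.2);st('low')
if ok:
    grip(1.0);st('open');robot.servo_line(c+[0,0,60],100);robot.servo_line(c+[0,0,200],250)
    robot.movep([480,60,300],ori(-90,89.99));robot.hold(.2);st('away')
    a=snap('side');b=snap('top')
    for n,cam in(('block_plate','side'),('block_plate','top')):
        for r in viewer.pinpoint(n,cam)[:1]: print(n,cam,r['confidence'],toworld(r['at'],cam).round(1))
    cv2.imwrite('pics/s8.png',np.vstack([cv2.resize(a[250:350,200:360],(640,400),interpolation=2)[:300],cv2.resize(b[150:220,180:300],(640,373),interpolation=2)[:300]])[:,:,::-1])
```

```text
low 30.23 [644.1 244.7   4.8] F [ 0.9  0.5 -2.3] q [-0.39  0.77 -0.02  1.61  0.03  0.76 -0.61] g 0.693 30.0
open 30.82 [644.1 244.7   4.9] F [ 0.8 -0.4 -0.2] q [-0.39  0.77 -0.02  1.61  0.03  0.76 -0.61] g 0.999 0.0
away 33.47 [480.4  60.8 299.2] F [ 0.3  0.2 -0.9] q [-0.16  0.1  -0.04  1.89  0.    1.15 -0.2 ] g 1.001 0.0
block_plate side 0.69 [641.9 250.1   9.8]
block_plate top 0.56 [648.3 246.1  10.4]
```

View pics/s8.png

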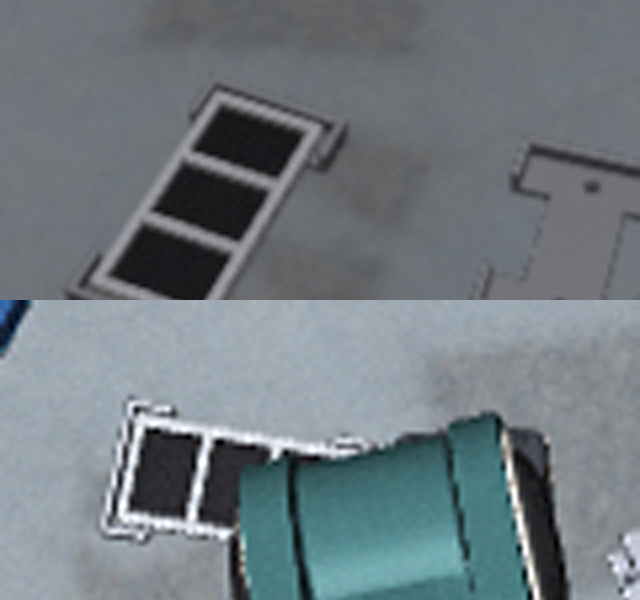

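The plate sits flat and wells-up inside the long cradle's walls, and the robot is clear of everything.

```bash
python3 -c "
from cell import robot
print(robot.job_done())"
```

```text
the job is handed in; nothing more can be done
None
```

I tipped the plate over onto the rear half of the rack, let go, then picked it up and laid it flat and wells-up in the long cradle; the jar was not touched, and I handed the job in at about 34 s.

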